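# Lock the bayonet lid onto the rust-soaking pot

## Task

Close the green soaking pot with its red bayonet lid: draw the lid out from under the low shelf, set it down and let go of it, then take it afresh and fit it on the pot with its lugs in the notches, push it down against the spring, give it a quarter turn clockwise (seen from above) and let it spring up locked. Keep the lid right way up, and leave the hardware and the oil bottle lying where they are.

Things in the scene. Friction and masses are not known exactly. Their poses are not given: they have to be found in the camera images.
- lid: Loose red bayonet lid, 0.26 kg, right way up under the shelf, tail towards the robot. Origin: centre of its underside, z up. Steel plug 40 mm across, z 0 to 16.5 mm, chamfered 2 mm; two lugs at its foot along lid +x and -x, 72 mm tip to tip, 14 wide, z 0 to 6; look-only black seal; red disc 92 mm across, z 16.5 to 22.5. It stands level by itself on the bench or on the pot's spring.
- lid_bar (a point): Middle of the lid's aluminium grip bar, 45 mm above the lid's origin. The bar lies along the lid's x, 60 mm long, 14 mm wide, from the disc (z 22.5 mm) up to z 52.5 mm; it is meant for pushing and turning. It cannot be reached while the lid is under the shelf.
- lid_tail (a point): Grip point on the lid's black tail handle, 104 mm from the lid's centre along the lid's -x and 29 mm above its underside. The tail is straight and light, in line with bar and lugs, 16 mm wide, z 22 to 36 mm, from 37 to 125 mm from the centre; its last 12 mm are yellow. At the start its outer end sticks out in front of the shelf.
- pot: Green soaking pot, 104 mm across, 72 mm high, fixed to the bench. Origin: centre of its underside, z up. Steel mouth plate on top, 9 mm thick, with a round hole 45 mm across and two notches along the pot's +x and -x, 21 mm wide, reaching 39.5 mm from the centre; a yellow mark on the wall stands below each. The lid fits either way round.
- pot_mouth (a point): Centre of the pot's mouth, level with its top (z 72 mm in the pot). With lugs along the pot's x the lid drops in 6 mm and rests on a spring plate, its underside at pot z 66. The spring lifts with 5 N there, plus 0.8 N per mm. Pushed to z 55.5 the disc meets the plate (13 N). Below z 57 the lugs clear the plate and it turns, clockwise from above only, to a stop just past a quarter.
- pot_lock (a point): Point on the mouth plate's top, 34 mm from its centre along the pot's +y. Under it, and opposite at -y, the plate has a pocket 4 mm deep. When the lid's lugs lie along the pot's y, about 0.06 rad either way, and the lid is let go, it springs up into the pockets and is locked: the lid's underside then stands at pot z 61 mm, the tail along the pot's y.
- shelf: Low wooden shelf fixed at the back of the bench, 160 mm deep (x), 360 mm long (y): a board, underside at 66 mm, top at 80 mm, on end panels 12 mm thick. Four jars of 30 mm radius stand on it 42 mm behind its middle, up to z 156 mm. Origin: centre of its foot; the open front faces its -x, front edge 80 mm from the origin. The lid starts with its centre 30 to 45 mm behind that edge.
- padbolt: Rusted steel padbolt lying loose on the bench in front of the robot, 150 x 36 x 19 mm, origin under the middle of its base plate, length along x. Leave it.
- drop_bolt: Galvanised drop bolt lying loose between pot and shelf, 190 x 28 x 17 mm, origin under the middle, length along x. Leave it.
- hinge: Brass piano hinge offcut lying loose under the shelf near its end panel, 140 x 29 x 6 mm, origin under the middle, length along x. Leave it.
- window_stay: Chrome window stay lying loose on the left, 240 x 22 x 10 mm, origin under the middle, length along x. Leave it.
- escutcheon: Brass escutcheon plate lying loose behind the pot, 90 x 40 x 4 mm, origin under the middle. Leave it.
- oil: Blue oil bottle standing loose at the back left, 52 mm across, 130 mm high, origin under its base. Leave it.

How it is judged:
By the outcome, as a careful person would: the job done as asked, in the order asked, and still so for the second after the job is handed in, with the robot touching nothing.
It also fails if it takes over 64 s, if anything falls off the work surface, if the arm or the gripper's body presses on something with over 40 N, if the wrist force passes 120 N, or if a joint passes its speed limit or range.

## Robot

A 6-joint arm with a two-finger parallel gripper is mounted at the origin on the work surface. World frame = base frame: x ahead of the robot, y to its left, z up, the work surface at z = 0. Lengths are in m, angles in rad, forces in N, time in s.
With the tool pointing down it reaches from about 0.25 to 0.775 m from the base axis. Payload 4 kg.
Tool frame: the origin (TCP) lies at the very end of the fingers, on their centre line; the grasp point (between the pads) lies tcp_to_grasp behind it (tcp_to_grasp is the distance from the TCP to the grasp point, in m); z points along the fingers, y is the direction in which the jaws open and shut (so a half turn about z gives the same grasp; the last joint's range is limited). The gripper opens to 94 mm and grips with 3 to 60 N. Pads are 16 mm wide; open, the fingers measure 119 mm over their backs; the gripper's body (75 mm by 177 mm) begins 78 mm behind the grasp point.
Start: joints at [1.2, 0.087, 1.371, -0, 1.684, -0.103], TCP at [0.146, 0.53, 0.206] pointing down, gripper open.
Joint ranges: [-3.1, 3.1], [-0.76, 2.03], [0.27, 2.55], [-1.08, 4.22], [0.17, 2.65], [-2.57, 2.57]. Speed limits (rad/s): [2.79, 2.79, 3.14, 3.14, 3.14, 3.14].

## Interface

Orientations are given as [roll, pitch, yaw] about the fixed x, y, z axes, in that order (R = Rz(yaw) Ry(pitch) Rx(roll)).
In Python, from bench import * gives the robot as it stands.
- The arm moves only by the tool play_rows, never from a script. Its argument "rows" is a list of rows, each a list of 3 entries, a list of its own where there are three numbers: the finger opening in cm, from 0 to 9.4, then the shift along the world's x, y, z in cm, then the turn, a rotation vector about the world's x, y, z in rad. A call has 1 to 8 rows; each row is the pose to reach, as a shift and turn from the pose commanded when the call began; what a row does not reach only later rows make up. A row lasts 1/12 s, in which the tool goes at most 41.7 mm and 7.16 degrees, less where a joint would pass 70% of its speed; a pose out of reach is approached as far as the arm can. A call with a gripper value outside its range is refused whole. The fingers move at their own pace and stop on an object; the grip force is fixed at half the most. Time passes only in rows, so rows that repeat a pose let the fingers close. It gives the time, the measured TCP pose, the force and the opening at its end, in the units of the state.
- get_obs(): the state, without advancing time (a new reading comes with each control period).
- snapshot(name): name is "scene" or "top" or "wrist"; returns a dict with "pixels" (480x640x3 uint8, red, green, blue), "fx", "fy", "cx", "cy" (pixels), "dist_coeffs" ([k1, k2, p1, p2, k3] as OpenCV has them; the pictures are not rectified), "rvec" (rotation vector, rad) and "tvec" (3), from world to camera coordinates, as OpenCV has them. Camera axes: x right, y down, z forward; pixel columns grow to the right and rows downward; lengths in m; the calibration is good to about 2 mm. A picture is of the moment at which its call begins. There is no depth.
- close_job(): hands the job in, once; it reports no verdict.
Trained networks look in the newest picture that a camera, given by its name, has taken for a name from the list of things; names that differ only in an ending like _2 or _b are one class to them, and where a whole thing is asked for, a point or a joint stands for the part that bears it (a point fixed in the world has none). Each returns a list of dicts, best first, with "confidence" (0 to 1); they miss things now and then, are a little off and sometimes report something else, mostly with a low value. They report only what shows in the picture. A call takes as long as a camera call.
- silhouettes(camera, label): "mask" (480x640 bool, what is visible of it) and "point" ([row, column] in pixels, amid what is visible of it).
The state is a dict: "time": time; "joint_positions": joint angles; "qvel": joint speeds; "joint_torque": joint torques, N m; "tool_pos": TCP position; "ee_rot": TCP orientation; "wrist_force": force on the tool from outside, world axes, zero at the start; "wrist_torque": the same for the moment, N m; "width": finger opening in m.
Only numpy, scipy, OpenCV 4.12 (cv2) and the standard library are available. Lean on these libraries where they do the work, as an engineer would, in place of code of your own. Each camera call takes 0.05 s, during which the arm holds its last target. There are 200 camera calls.

## Working session

There is one attempt and no reset: what is moved stays moved. The work goes in short steps, Python scripts to look and compute and a tool call to move; the robot and the scene stay as the last step left them, time stands still between calls to the robot, and variables do not carry over. Pictures are saved under pics/ and viewed, about 8 in all and at most 12, crops included, and the job is handed in when it is done.

Besides the shell and the picture viewer there is one more tool, called after "Call:" as name(argument=value, ...) on one line, values as JSON. play_rows: Moves the arm, as the interface text tells. Its arguments: {"type":"object","properties":{"rows":{"type":"array"}},"required":["rows"]}

```bash
ls; mkdir -p pics; python3 - <<'E'
from bench import *
import cv2,numpy as np
print(get_obs())
for n in ["scene","top"]:
    s=snapshot(n); cv2.imwrite(f"pics/{n}0.png",s["pixels"][:,:,::-1])
    print(n,{k:np.round(v,4) for k,v in s.items() if k!="pixels"})
    for l in ["lid","lid_tail","pot","shelf"]:
        for d in silhouettes(n,l)[:2]: print(l,d["confidence"],d["point"],d["mask"].sum())
E
```

```text
pics
{'time': 0.0, 'joint_positions': array([ 1.19987966e+00,  8.79486689e-02,  1.37222182e+00, -2.16010721e-05,
        1.68361877e+00, -1.03110501e-01]), 'qvel': array([-0.00228295,  0.00209375, -0.00104861,  0.00051112,  0.00156371,
        0.00052853]), 'joint_torque': array([-1.27319538e-03, -3.40195084e+01, -3.02419889e+01,  7.15941866e-02,
        3.30932031e-02, -1.92719817e-04]), 'tool_pos': array([0.14535675, 0.52987655, 0.20432411]), 'ee_rot': array([-3.13940551e+00, -2.04736713e-04,  2.87378385e+00]), 'wrist_force': array([ 0.29427365,  0.25607866, -0.05267494]), 'wrist_torque': array([ 0.00107169, -0.02859766,  0.01338708]), 'width': 0.09376307757828646}
scene {'fx': np.float64(439.3223), 'fy': np.float64(439.3223), 'cx': np.float64(324.0983), 'cy': np.float64(247.4687), 'dist_coeffs': array([-0.062,  0.   ,  0.   ,  0.   ,  0.   ]), 'rvec': array([ 0.1163, -2.8282,  1.3392]), 'tvec': array([0.5604, 0.0548, 1.1678])}
lid 0.76 [291.6, 308.0] 504
lid_tail 0.69 [293.0, 307.7] 484
pot 0.64 [205.1, 282.2] 223
shelf 0.85 [279.5, 252.0] 9855
top {'fx': np.float64(511.8268), 'fy': np.float64(511.8268), 'cx': np.float64(317.6665), 'cy': np.float64(237.7383), 'dist_coeffs': array([-0.0006,  0.    ,  0.    ,  0.    ,  0.    ]), 'rvec': array([ 2.0774, -2.1223,  0.2414]), 'tvec': array([0.0708, 0.5532, 1.05  ])}
lid 0.75 [217.7, 263.3] 685
lid 0.44 [181.9, 427.3] 572
lid_tail 0.82 [217.3, 267.1] 623
pot 0.7 [247.2, 459.6] 2221
shelf 0.85 [165.4, 277.8] 12658
```

View pics/top0.png

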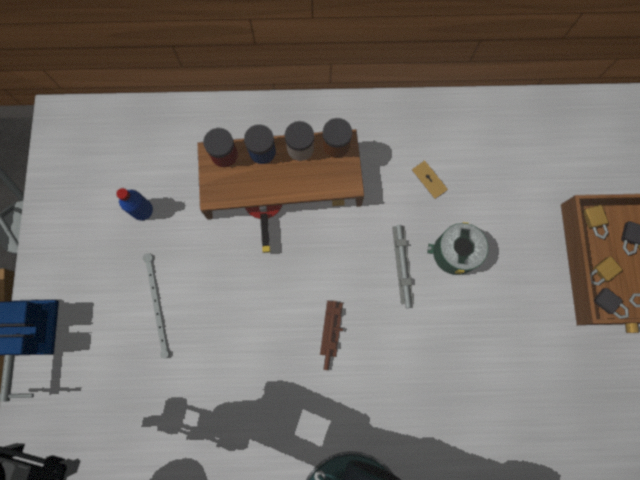

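View pics/scene0.png

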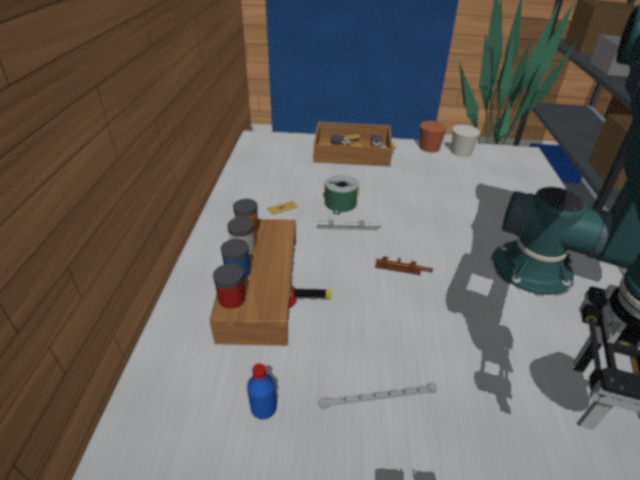

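```bash
cat > h.py <<'E'
from bench import *
import cv2,numpy as np
from scipy.spatial.transform import Rotation as Ro
def w(s,uv,z):
    K=np.array([[s["fx"],0,s["cx"]],[0,s["fy"],s["cy"]],[0,0,1]])
    p=cv2.undistortPoints(np.array(uv,float).reshape(-1,1,2),K,np.array(s["dist_coeffs"])).reshape(-1,2)
    R=cv2.Rodrigues(np.array(s["rvec"],float))[0]; t=np.array(s["tvec"],float)
    c=-R.T@t; d=np.c_[p,np.ones(len(p))]@R
    return c+d*((z-c[2])/d[:,2])[:,None]
def px(s,P):
    K=np.array([[s["fx"],0,s["cx"]],[0,s["fy"],s["cy"]],[0,0,1]])
    return cv2.projectPoints(np.array(P,float).reshape(-1,3),np.array(s["rvec"],float),np.array(s["tvec"],float),K,np.array(s["dist_coeffs"]))[0].reshape(-1,2)
def axis(s,m,z):
    v,u=np.nonzero(m); P=w(s,np.c_[u,v],z)[:,:2]; c=P.mean(0)
    _,_,V=np.linalg.svd(P-c,full_matrices=False); a=V[0]*np.sign(V[0][0]); t=(P-c)@a
    return c,a,t.min(),t.max()
E
python3 - <<'E'
from h import *
s=snapshot("top"); im=s["pixels"]; h=cv2.cvtColor(im,cv2.COLOR_RGB2HSV)
sub=np.zeros((480,640),bool); sub[200:260,240:290]=1
dark=sub&(h[...,2]<70)&(h[...,1]<140); yel=sub&(h[...,0]>18)&(h[...,0]<35)&(h[...,1]>120)&(h[...,2]>80)
for n,m in [("dark",dark),("yel",yel),("both",dark|yel)]:
    v,u=np.nonzero(m); c,a,lo,hi=axis(s,m,0.036); print(n,m.sum(),u.min(),u.max(),v.min(),v.max(),"c",c,"ang",np.arctan2(a[1],a[0]),"ends",c+a*lo,c+a*hi)
# pot
for d in silhouettes("top","pot")[:1]: print("pot",d["point"],w(s,[d["point"][::-1]],.05))
print("shelf front corners",w(s,[[203,216],[363,205]],.08))
cv2.imwrite("pics/crop1.png",np.hstack([cv2.resize(im[205:285,420:500,::-1],(400,400),interpolation=cv2.INTER_CUBIC),cv2.resize(im[190:270,225:305,::-1],(400,400),interpolation=cv2.INTER_CUBIC)]))
E
```

```text
dark 319 245 282 204 244 c [0.60234318 0.1770965 ] ang 0.004371209718085726 ends [0.54912855 0.17686389] [0.64152604 0.17726778]
yel 38 263 269 246 251 c [0.53932622 0.17443331] ang 1.4306562473489344 ends [0.53828848 0.16707685] [0.54031766 0.18146158]
both 357 245 282 204 251 c [0.59563549 0.17681303] ang 0.01972414705412065 ends [0.53322824 0.17558194] [0.64112402 0.17771036]
pot [246.6, 459.1] [[ 0.53110504 -0.25078029  0.05      ]]
shelf front corners [[ 0.60454763  0.30629079  0.08      ]
 [ 0.62177091 -0.04115889  0.08      ]]
```

View pics/crop1.png

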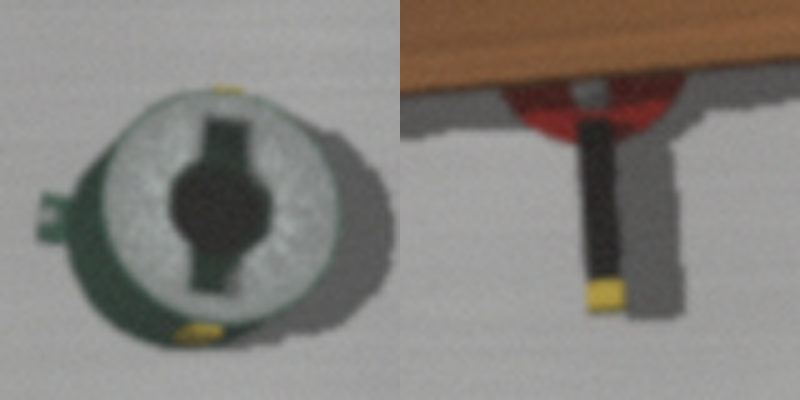

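```bash
python3 - <<'E'
from h import *
try: print("t2g",tcp_to_grasp)
except Exception as e:
    import bench; print(e,[n for n in dir(bench) if n[0]!='_'])
s=snapshot("top")
P=w(s,[[264.2,215],[266.2,252.4],[266.2,246]],.036); print("tail",P,"ang",np.arctan2(*(P[0]-P[1])[1::-1]))
Q=w(s,[[465.6,229.4],[462.6,263],[464.2,246.2]],.072); print("pot",Q,"ang",np.arctan2(*(Q[0]-Q[1])[1::-1]),np.linalg.norm(Q[0]-Q[1]))
M=w(s,[[420+228/5,205+90/5],[420+200/5,205+333/5]],.05);print("marks",M,M.mean(0))
E
```

```text
t2g 0.0188
tail [[0.6163414  0.17834042 0.036     ]
 [0.53016968 0.17368089 0.036     ]
 [0.54469145 0.1737058  0.036     ]] ang 0.05402001092772285
pot [[ 0.56424551 -0.26178756  0.072     ]
 [ 0.49062406 -0.2489893   0.072     ]
 [ 0.52714997 -0.2555543   0.072     ]] ang -0.1721186983108959 0.0747255839128129
marks [[ 0.58421155 -0.26966061  0.05      ]
 [ 0.47570622 -0.2480842   0.05      ]] [ 0.52995888 -0.25887241  0.05      ]
```

Call:
play_rows(rows=[[9.4, [20, -17.5, -1], [0, 0, 0.16]], [9.4, [20, -17.5, -1], [0, 0, 0.16]], [9.4, [20, -17.5, -1], [0, 0, 0.16]], [9.4, [20, -17.5, -1], [0, 0, 0.16]], [9.4, [20, -17.5, -1], [0, 0, 0.16]], [9.4, [20, -17.5, -1], [0, 0, 0.16]], [9.4, [30, -26, -2], [0, 0, 0.322]], [9.4, [30, -26, -2], [0, 0, 0.322]]])

```text
time: 1.32
tool_pos: [0.3917, 0.3162, 0.1911]
ee_rot: [3.14, 0.001, -3.083]
wrist_force: [-0.1, 0.9, -0.5]
width: 0.0937
```

Call:
play_rows(rows=[[9.4, [8, -7, -3], [0, 0, 0]], [9.4, [8, -7, -3], [0, 0, 0]], [9.4, [8, -7, -3], [0, 0, 0]], [9.4, [14, -12, -5], [0, 0, 0]], [9.4, [14, -12, -5], [0, 0, 0]], [9.4, [14, -12, -5], [0, 0, 0]], [9.4, [14, -12, -5], [0, 0, 0]], [9.4, [14, -12, -5], [0, 0, 0]]])

```text
time: 1.98
tool_pos: [0.5304, 0.1976, 0.1407]
ee_rot: [3.141, -0.001, -3.088]
wrist_force: [-0.2, 0.5, 0.2]
width: 0.094
```

```bash
python3 - <<'E'
from h import *
s=snapshot("wrist"); cv2.imwrite("pics/wr1.png",s["pixels"][:,:,::-1]); o=get_obs(); print(o["tool_pos"],o["ee_rot"],o["joint_positions"])
for n,P in [("grip",[.551,.175,.036]),("end",[.53017,.17368,.036]),("bar",[.655,.1805,.0525])]: print(n,px(s,P))
for d in silhouettes("wrist","lid_tail")[:2]: 
  c,a,lo,hi=axis(s,d["mask"],.036); print(d["confidence"],d["point"],d["mask"].sum(),c,np.arctan2(a[1],a[0]),c+a*lo)
E
```

```text
[0.53024963 0.19818075 0.14117696] [ 3.14082130e+00  3.45624964e-04 -3.08652216e+00] [ 2.57092788e-01  1.43395193e-01  1.43637266e+00  6.86345927e-04
  1.56133143e+00 -1.36878050e+00]
grip [[284.10520652 263.62368229]]
end [[283.23194743 234.507848  ]]
bar [[285.20328698 408.24130845]]
0.96 [315.1, 285.6] 3753 [0.58534772 0.1789372 ] 0.09756523200952305 [0.53238243 0.17375317]
```

View pics/wr1.png

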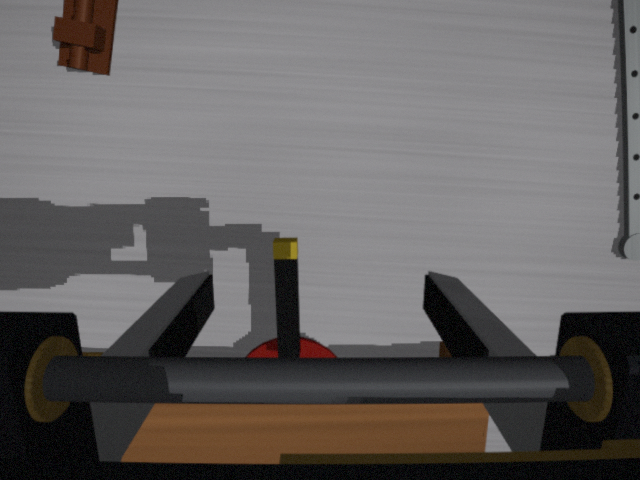

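Call:
play_rows(rows=[[9.4, [2.1, -2.1, -1], [0, 0, 0.01]], [9.4, [2.1, -2.1, -5], [0, 0, 0.01]], [9.4, [2.1, -2.1, -9], [0, 0, 0.01]], [9.4, [2.1, -2.1, -11], [0, 0, 0.01]], [9.4, [2.1, -2.1, -12.5], [0, 0, 0.01]], [9.4, [2.1, -2.1, -13], [0, 0, 0.01]], [9.4, [2.1, -2.1, -13], [0, 0, 0.01]], [5, [2.1, -2.1, -13], [0, 0, 0.01]]])

```text
time: 2.75
tool_pos: [0.5522, 0.1774, 0.0121]
ee_rot: [3.141, 0.002, -3.076]
wrist_force: [1.2, 0.1, -0.9]
width: 0.0901
```

Call:
play_rows(rows=[[3, [0, 0, 0], [0, 0, 0]], [2, [0, 0, 0], [0, 0, 0]], [1, [0, 0, 0], [0, 0, 0]], [0.6, [0, 0, 0], [0, 0, 0]], [0.6, [0, 0, 0], [0, 0, 0]], [0.6, [0, 0, 0], [0, 0, 0]], [0.6, [0, 0, 0], [0, 0, 0]], [0.6, [0, 0, 0], [0, 0, 0]]])

```text
time: 3.42
tool_pos: [0.5517, 0.1763, 0.0106]
ee_rot: [3.142, -0.0, -3.077]
wrist_force: [-0.3, 0.3, -0.6]
width: 0.0371
```

Call:
play_rows(rows=[[0.6, [0, 0, 0], [0, 0, 0]], [0.6, [0, 0, 0], [0, 0, 0]], [0.6, [0, 0, 0], [0, 0, 0]], [0.6, [0, 0, 0], [0, 0, 0]], [0.6, [0, 0, 0], [0, 0, 0]], [0.6, [0, 0, 0], [0, 0, 0]], [0.6, [0, 0, 0], [0, 0, 0]]])

```text
time: 4.0
tool_pos: [0.5517, 0.1763, 0.0106]
ee_rot: [3.142, -0.0, -3.077]
wrist_force: [0.0, -0.4, -0.1]
width: 0.0158
```

Call:
play_rows(rows=[[0.6, [-1, -0.05, 0], [0, 0, 0]], [0.6, [-3, -0.15, 0], [0, 0, 0]], [0.6, [-5, -0.25, 0], [0, 0, 0]], [0.6, [-7, -0.35, 0], [0, 0, 0]], [0.6, [-9, -0.5, 0], [0, 0, 0]], [0.6, [-11, -0.6, 0], [0, 0, 0]], [0.6, [-13, -0.7, 0], [0, 0, 0]], [0.6, [-15, -0.8, 0], [0, 0, 0]]])

```text
time: 4.67
tool_pos: [0.4003, 0.1682, 0.0106]
ee_rot: [3.141, 0.0, -3.077]
wrist_force: [0.7, 0.1, -1.0]
width: 0.0157
```

Call:
play_rows(rows=[[0.6, [-0.8, 0, 0], [0, 0, 0]], [0.6, [-1, 0, 0], [0, 0, 0]], [0.6, [-1, 0, 0], [0, 0, 0]], [0.6, [-1, 0, 0], [0, 0, 0]], [3, [-1, 0, 0], [0, 0, 0]], [5, [-1, 0, 0], [0, 0, 0]], [5, [-1, 0, 0], [0, 0, 0]], [5, [-1, 0, 0], [0, 0, 0]]])

```text
time: 5.33
tool_pos: [0.3923, 0.1684, 0.0107]
ee_rot: [3.141, 0.0, -3.078]
wrist_force: [-0.1, -0.2, 0.2]
width: 0.0387
```

Call:
play_rows(rows=[[9.4, [0, 0, 0], [0, 0, 0]], [9.4, [0, 0, 0], [0, 0, 0]], [9.4, [0, 0, 2], [0, 0, 0]], [9.4, [0, 0, 5], [0, 0, 0]], [9.4, [0, 0, 9], [0, 0, 0]], [9.4, [2, 0, 12], [0, 0, 0]], [9.4, [2, 0, 12], [0, 0, 0]], [9.4, [2, 0, 12], [0, 0, 0]]])

```text
time: 6.0
tool_pos: [0.4136, 0.1687, 0.1329]
ee_rot: [3.141, 0.005, -3.078]
wrist_force: [-1.5, 0.3, 0.1]
width: 0.0918
```

```bash
python3 - <<'E'
from h import *
s=snapshot("top"); im=s["pixels"]; o=get_obs(); print(o["tool_pos"],o["ee_rot"])
cv2.imwrite("pics/w2.png",np.hstack([cv2.resize(snapshot("wrist")["pixels"][:,:,::-1],(400,300)),cv2.resize(im[200:320,200:360,::-1],(400,300))]))
for d in silhouettes("top","lid")[:2]:print(d["confidence"],d["point"])
E
```

```text
[0.41177828 0.16832842 0.13063833] [ 3.14137047e+00  1.50178415e-04 -3.07764356e+00]
0.52 [314.8, 268.2]
```

View pics/w2.png

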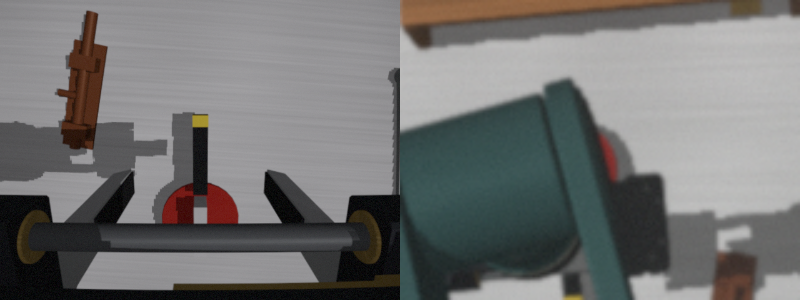

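Call:
play_rows(rows=[[9.4, [4, 0.35, 1], [0, 0, 0]], [9.4, [7.5, 0.6, 1], [0, 0, 0]], [9.4, [7.5, 0.6, 1], [0, 0, 0]], [9.4, [7.5, 0.6, 1], [0, 0, 0]], [9.4, [7.5, 0.6, 1], [0, 0, 0]]])

```text
time: 6.57
tool_pos: [0.4851, 0.1741, 0.1388]
ee_rot: [-3.141, -0.004, -3.077]
wrist_force: [-0.0, 0.6, -0.2]
width: 0.0938
```

```bash
python3 - <<'E'
from h import *
s=snapshot("wrist"); im=s["pixels"]; o=get_obs(); print(o["tool_pos"],o["ee_rot"])
c=np.array([.4958,.1751]); a=.0645; R=np.array([[np.cos(a),-np.sin(a)],[np.sin(a),np.cos(a)]])
def P(x,y,z): return [*(c+R@[x,y]),z]
v=im[:,:,::-1].copy()
for q in [P(30,7,52.5),P(30,-7,52.5),P(-30,7,52.5),P(-30,-7,52.5),P(-125,8,36),P(-125,-8,36)]: pass
pts=[P(x/1e3,y/1e3,z/1e3) for x,y,z in [(30,7,52.5),(30,-7,52.5),(-30,-7,52.5),(-30,7,52.5),(-125,8,36),(-125,-8,36)]]
uv=px(s,pts); print(uv.round(1))
for p in uv: cv2.circle(v,tuple(int(round(t)) for t in p),3,(255,255,0),1)
th=np.linspace(0,2*np.pi,60); e=px(s,[P(.046*np.cos(t),.046*np.sin(t),.0225) for t in th]); cv2.polylines(v,[e.round().astype(int)],True,(0,255,0),1)
cv2.imwrite("pics/w3.png",v)
E
```

```text
[0.48510856 0.1742083  0.13943655] [-3.14131397e+00 -2.99148367e-03 -3.07712674e+00]
[[329.1 302.7]
 [308.2 302.7]
 [307.6 214.2]
 [329.6 214.2]
 [331.1  60.8]
 [305.7  60.8]]
```

View pics/w3.png

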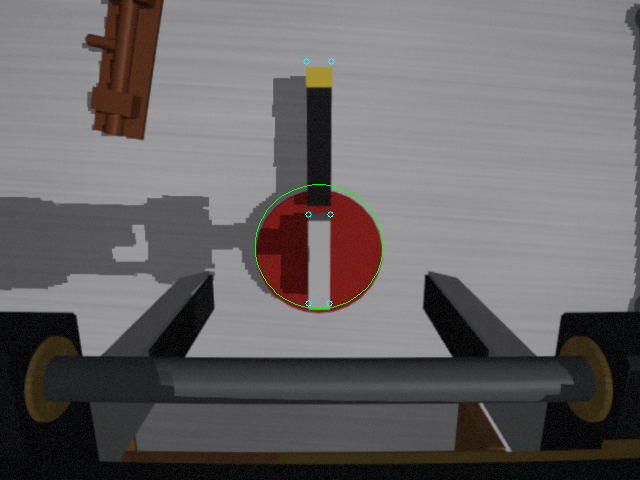

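Call:
play_rows(rows=[[9.4, [0, -4, 2.2], [0, 0, -0.03]], [9.4, [0, -8, 2.2], [0, 0, -0.06]], [9.4, [1, -12, 2.2], [0, 0, -0.1]], [9.4, [1, -16, 2.2], [0, 0, -0.13]], [9.4, [1.5, -20, 2.2], [0, 0, -0.16]], [9.4, [2, -24, 2.2], [0, 0, -0.2]], [9.4, [2.5, -28, 2.2], [0, 0, -0.237]], [9.4, [2.8, -32, 2.2], [0, 0, -0.237]]])

```text
time: 7.28
tool_pos: [0.5136, -0.1468, 0.1632]
ee_rot: [3.141, 0.001, 2.968]
wrist_force: [0.6, 0.3, -0.3]
width: 0.0941
```

Call:
play_rows(rows=[[9.4, [0, -4, 0], [0, 0, 0]], [9.4, [0, -8, 0], [0, 0, 0]], [9.4, [0, -11, 0], [0, 0, 0]], [9.4, [0, -11, 0], [0, 0, 0]], [9.4, [0, -11, 0], [0, 0, 0]], [9.4, [0, -11, 0], [0, 0, 0]]])

```text
time: 7.78
tool_pos: [0.5141, -0.2544, 0.1628]
ee_rot: [3.141, -0.0, 2.969]
wrist_force: [-0.2, -0.1, -1.2]
width: 0.0936
```

```bash
python3 - <<'E'
from h import *
s=snapshot("wrist"); im=s["pixels"]; o=get_obs(); print(o["tool_pos"],o["ee_rot"])
c=np.array([.527,-.2555]); a=-.172; R=np.array([[np.cos(a),-np.sin(a)],[np.sin(a),np.cos(a)]])
def P(x,y,z): return [*(c+R@[x,y]),z]
v=im[:,:,::-1].copy()
th=np.linspace(0,2*np.pi,60)
for r,z in [(.0225,.072),(.052,.072)]:
  e=px(s,[P(r*np.cos(t),r*np.sin(t),z) for t in th]); print(r,e.min(0),e.max(0)); cv2.polylines(v,[e.round().astype(int)],True,(0,255,255),1)
uv=px(s,[P(x/1e3,y/1e3,.072) for x,y in [(39.5,10.5),(39.5,-10.5),(-39.5,-10.5),(-39.5,10.5),(0,0)]]); print(uv.round(1))
for p in uv: cv2.circle(v,tuple(int(round(t)) for t in p),3,(255,255,0),1)
cv2.imwrite("pics/w4.png",v)
E
```

```text
[ 0.51440149 -0.25396372  0.16290459] [3.14078576e+00 1.95161978e-05 2.97019435e+00]
0.0225 [285.48566321 227.07856484] [353.2436543  292.20428985]
0.052 [241.09648171 181.73274643] [397.5998799  332.29696488]
[[334.7 315.5]
 [304.1 315.6]
 [303.  201.2]
 [335.7 201.1]
 [319.4 260.2]]
```

View pics/w4.png

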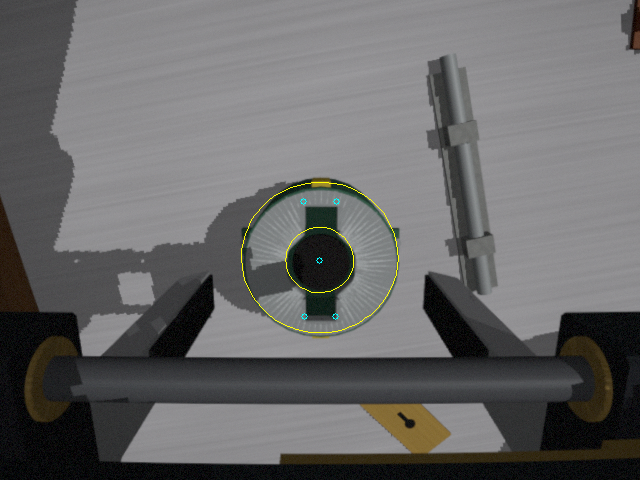

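```bash
python3 - <<'E'
from h import *
s=snapshot("wrist"); im=s["pixels"]; 
R=cv2.Rodrigues(np.array(s["rvec"],float))[0]; print("cam",-R.T@np.array(s["tvec"]), "axis",R[2])
f=lambda a:' '.join(f"{r:d}/{g:d}" for r,g,_ in a)
print("col321 top 172-212:",f(im[172:212:2,321])); print("col321 300-342:",f(im[300:342:2,321]))
print("row215",f(im[215,298:346:2])); print("row308",f(im[308,298:346:2])); print("row262",f(im[262,280:362:2]))
print("row262 outer",f(im[285,236:260:2]),'|',f(im[285,380:404:2]))
g=cv2.imread("pics/w3.png"); h=cv2.cvtColor(g,cv2.COLOR_BGR2HSV)
bar=(h[...,1]<40)&(h[...,2]>120); sub=np.zeros_like(bar); sub[205:312,300:340]=1; v,u=np.nonzero(bar&sub); print("bar",np.percentile(u,[2,50,98]),np.percentile(v,[1,50,99]))
red=((h[...,0]<8)|(h[...,0]>172))&(h[...,1]>150); red[:,:240]=0; red[:,400:]=0
c=max(cv2.findContours(red.astype(np.uint8)*255,cv2.RETR_EXTERNAL,cv2.CHAIN_APPROX_NONE)[0],key=cv2.contourArea); print("disc",cv2.fitEllipse(cv2.convexHull(c)),cv2.boundingRect(c))
E
```

```text
cam [ 0.44966715 -0.24265924  0.34367648] axis [ 0.22717392 -0.03846229 -0.97309438]
col321 top 172-212: 147/146 148/147 139/138 83/71 103/88 157/138 158/139 74/77 53/85 123/127 130/133 127/131 131/134 126/130 124/125 122/127 121/125 70/82 27/43 27/42
col321 300-342: 13/33 19/35 23/34 20/33 17/28 7/26 21/32 22/32 56/59 52/55 89/91 110/113 123/126 125/127 120/124 120/124 123/125 104/113 118/113 147/141 148/146
row215 127/131 120/125 122/126 96/99 27/45 26/40 28/40 27/46 26/45 14/40 19/40 25/42 17/44 26/43 27/47 32/47 23/42 24/46 24/42 76/81 114/117 125/128 124/128 123/127
row308 139/143 142/145 110/114 100/103 19/35 24/35 21/35 17/33 15/30 19/34 13/28 5/29 6/27 19/31 14/28 15/32 18/24 14/26 37/44 105/108 120/123 152/155 137/141 126/131
row262 65/71 70/70 72/75 49/53 23/42 24/40 11/15 9/5 22/14 12/12 3/0 23/22 19/20 14/7 22/23 25/23 22/24 24/21 19/22 28/27 21/19 20/23 31/27 28/30 25/17 22/24 23/22 30/28 20/19 26/26 27/24 12/21 22/21 28/23 21/24 24/43 25/44 100/105 144/147 140/144 147/152
row262 outer 84/83 84/85 87/87 82/82 83/82 61/66 45/53 66/71 68/70 68/71 68/69 65/65 | 124/127 122/126 122/125 123/125 122/126 121/126 71/93 135/138 146/145 147/147 147/146 148/147
bar [309. 319. 329.] [221. 264. 309.]
disc ((318.4239196777344, 251.1887969970703), (121.0833740234375, 125.12134552001953), 89.8663558959961) (256, 192, 126, 119)
```

Call:
play_rows(rows=[[9.4, [0, 4, 0], [0, 0, 0.03]], [9.4, [0, 8, 0], [0, 0, 0.06]], [9.4, [0, 12, 0], [0, 0, 0.1]], [9.4, [-0.5, 16, 0], [0, 0, 0.13]], [9.4, [-0.8, 20, 0], [0, 0, 0.16]], [9.4, [-1, 24, 0], [0, 0, 0.2]], [9.4, [-1.2, 28, 0], [0, 0, 0.236]], [9.4, [-1.5, 32, 0], [0, 0, 0.236]]])

```text
time: 8.55
tool_pos: [0.4985, 0.0677, 0.1632]
ee_rot: [3.141, 0.001, -3.075]
wrist_force: [0.9, 0.5, 0.9]
width: 0.0938
```

Call:
play_rows(rows=[[9.4, [0, 4, 0], [0, 0, 0]], [9.4, [0, 8, 0], [0, 0, 0]], [9.4, [0, 11, 0], [0, 0, 0]], [9.4, [0, 11, -3], [0, 0, 0]], [9.4, [0, 11, -6], [0, 0, 0]], [9.4, [0, 11, -6], [0, 0, 0]], [9.4, [0, 11, -6], [0, 0, 0]], [9.4, [0, 11, -6], [0, 0, 0]]])

```text
time: 9.22
tool_pos: [0.4999, 0.1749, 0.1042]
ee_rot: [3.141, 0.002, -3.078]
wrist_force: [-0.4, -0.2, 0.6]
width: 0.0938
```

```bash
python3 - <<'E'
from h import *
o=get_obs(); print(o["tool_pos"],o["ee_rot"], (np.array([.499,.1755,.0262])-o["tool_pos"])*100, "turn",-3.077-o["ee_rot"][2])
E
```

```text
[0.49994995 0.17493195 0.10423583] [ 3.14113037e+00  1.88831154e-03 -3.07750814e+00] [-0.09499474  0.05680505 -7.8035829 ] turn 0.0005081372735316059
```

Call:
play_rows(rows=[[9.4, [-0.1, 0.05, -3], [0, 0, 0]], [9.4, [-0.1, 0.05, -5.5], [0, 0, 0]], [9.4, [-0.1, 0.05, -7], [0, 0, 0]], [9.4, [-0.1, 0.05, -7.7], [0, 0, 0]], [4, [-0.1, 0.05, -7.7], [0, 0, 0]], [2, [-0.1, 0.05, -7.7], [0, 0, 0]], [0.5, [-0.1, 0.05, -7.7], [0, 0, 0]], [0.5, [-0.1, 0.05, -7.7], [0, 0, 0]]])

```text
time: 9.88
tool_pos: [0.5003, 0.1751, 0.0278]
ee_rot: [3.141, 0.004, -3.079]
wrist_force: [-0.1, 0.3, 0.2]
width: 0.071
```

Call:
play_rows(rows=[[0.5, [0, 0, 0], [0, 0, 0]], [0.5, [0, 0, 0], [0, 0, 0]], [0.5, [0, 0, 0], [0, 0, 0]], [0.5, [0, 0, 0], [0, 0, 0]], [0.5, [0, 0, 0], [0, 0, 0]], [0.5, [0, 0, 0], [0, 0, 0]], [0.5, [0, 0, 0], [0, 0, 0]], [0.5, [0, 0, 0], [0, 0, 0]]])

```text
time: 10.55
tool_pos: [0.4987, 0.1748, 0.0256]
ee_rot: [3.142, -0.0, -3.078]
wrist_force: [-0.8, -1.2, 0.1]
width: 0.0175
```

Call:
play_rows(rows=[[0.5, [0, 0, 0], [0, 0, 0]], [0.5, [0, 0, 0], [0, 0, 0]], [0.5, [0, 0, 0], [0, 0, 0]], [0.5, [0, 0, 0], [0, 0, 0]], [0.5, [0, 0, 0], [0, 0, 0]]])

```text
time: 10.97
tool_pos: [0.4987, 0.1749, 0.0255]
ee_rot: [3.141, -0.0, -3.078]
wrist_force: [-0.2, 0.8, -1.0]
width: 0.0138
```

Call:
play_rows(rows=[[0.5, [0, 0, 1], [0, 0, 0]], [0.5, [0, 0, 3], [0, 0, 0]], [0.5, [0, 0, 5], [0, 0, 0]], [0.5, [0, 0, 7], [0, 0, 0]], [0.5, [0, -0.5, 9], [0, 0, 0]], [0.5, [0, -2, 10], [0, 0, 0]], [0.5, [0, -5, 10], [0, 0, -0.03]], [0.5, [0.5, -8, 10], [0, 0, -0.05]]])

```text
time: 11.63
tool_pos: [0.5036, 0.0947, 0.1275]
ee_rot: [3.142, 0.002, -3.127]
wrist_force: [0.4, 0.1, -1.8]
width: 0.0137
```

Call:
play_rows(rows=[[0.5, [0, -3.5, 0], [0, 0, -0.03]], [0.5, [0, -7, 0], [0, 0, -0.06]], [0.5, [0.5, -10.5, 0], [0, 0, -0.08]], [0.5, [1, -14, 0], [0, 0, -0.1]], [0.5, [1.5, -17.5, 0], [0, 0, -0.12]], [0.5, [2, -21, 0], [0, 0, -0.15]], [0.5, [2.4, -24.5, 0], [0, 0, -0.17]], [0.5, [2.5, -28, 0], [0, 0, -0.186]]])

```text
time: 12.3
tool_pos: [0.5287, -0.187, 0.126]
ee_rot: [3.142, 0.0, 2.968]
wrist_force: [1.1, 0.1, -1.4]
width: 0.0138
```

Call:
play_rows(rows=[[0.5, [0, -3, 0], [0, 0, 0]], [0.5, [0, -5.5, 0], [0, 0, 0]], [0.5, [0, -7, 0], [0, 0, 0]], [0.5, [0, -7, 0], [0, 0, 0]], [0.5, [0, -7, 0], [0, 0, 0]], [0.5, [0, -7, 0], [0, 0, 0]]])

```text
time: 12.8
tool_pos: [0.5287, -0.2538, 0.1256]
ee_rot: [3.14, -0.001, 2.97]
wrist_force: [-1.0, 1.0, -1.8]
width: 0.0137
```

```bash
python3 - <<'E'
from h import *
o=get_obs(); print(o["tool_pos"],o["ee_rot"],o["joint_positions"],o["wrist_force"],o["width"], (np.array([.5289,-.2556,.0915])-o["tool_pos"])*100, "turn",2.9696-o["ee_rot"][2])
s=snapshot("wrist"); cv2.imwrite("pics/w5.png",s["pixels"][:,:,::-1])
E
```

```text
[ 0.52870948 -0.25384106  0.12564871] [ 3.14037051e+00 -5.29623983e-04  2.96970319e+00] [-5.44837696e-01  1.96657418e-01  1.40618501e+00  9.45610159e-04
  1.53968876e+00 -1.94377409e+00] [-1.04036043  0.96079364 -1.7704688 ] 0.01370542201589767 [ 0.01905198 -0.17589417 -3.41487141] turn -0.00010319039200945568
```

View pics/w5.png

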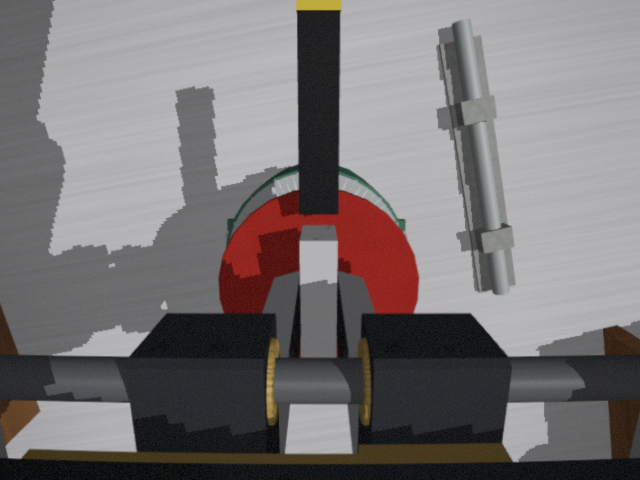

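Call:
play_rows(rows=[[0.5, [0, -0.18, -0.5], [0, 0, 0]], [0.5, [0, -0.18, -1.5], [0, 0, 0]], [0.5, [0, -0.18, -2.3], [0, 0, 0]], [0.5, [0, -0.18, -2.6], [0, 0, 0]], [0.5, [0, -0.18, -2.6], [0, 0, 0]], [0.5, [0, -0.18, -2.6], [0, 0, 0]]])

```text
time: 13.35
tool_pos: [0.5284, -0.2566, 0.0989]
ee_rot: [3.141, -0.001, 2.969]
wrist_force: [-0.0, -0.3, -1.7]
width: 0.014
```

Call:
play_rows(rows=[[0.5, [0, 0, -0.1], [0, 0, 0]], [0.5, [0, 0, -0.2], [0, 0, 0]], [0.5, [0, 0, -0.3], [0, 0, 0]], [0.5, [0, 0, -0.4], [0, 0, 0]], [0.5, [0, 0, -0.5], [0, 0, 0]], [0.5, [0, 0, -0.5], [0, 0, 0]], [0.5, [0, 0, -0.5], [0, 0, 0]]])

```text
time: 13.93
tool_pos: [0.5287, -0.257, 0.0946]
ee_rot: [3.141, -0.0, 2.969]
wrist_force: [0.3, 0.8, -1.7]
width: 0.0136
```

Call:
play_rows(rows=[[0.5, [0, 0.1, -0.1], [0, 0, 0]], [0.5, [0, 0.1, -0.2], [0, 0, 0]], [0.5, [0, 0.1, -0.3], [0, 0, 0]], [0.5, [0, 0.1, -0.4], [0, 0, 0]], [0.5, [0, 0.1, -0.5], [0, 0, 0]], [0.5, [0, 0.1, -0.5], [0, 0, 0]], [0.5, [0, 0.1, -0.5], [0, 0, 0]]])

```text
time: 14.52
tool_pos: [0.5288, -0.2559, 0.0905]
ee_rot: [-3.142, 0.001, 2.969]
wrist_force: [-1.4, 2.2, 3.2]
width: 0.014
```

Call:
play_rows(rows=[[0.5, [0, 0, -0.2], [0, 0, 0]], [0.5, [0, 0, -0.4], [0, 0, 0]], [0.5, [0, 0, -0.6], [0, 0, 0]], [0.5, [0, 0, -0.8], [0, 0, 0]], [0.5, [0, 0, -0.95], [0, 0, 0]], [0.5, [0, 0, -1], [0, 0, 0]], [0.5, [0, 0, -1], [0, 0, 0]]])

```text
time: 15.1
tool_pos: [0.5289, -0.256, 0.0816]
ee_rot: [-3.141, 0.001, 2.969]
wrist_force: [-4.4, 2.8, 10.9]
width: 0.0136
```

Call:
play_rows(rows=[[0.5, [-0.05, 0.03, -0.05], [0, 0, 0]], [0.5, [-0.05, 0.03, -0.08], [0, 0, 0]], [0.5, [-0.05, 0.03, -0.08], [0, 0, 0]], [0.5, [-0.05, 0.03, -0.08], [0, 0, 0]]])

```text
time: 15.43
tool_pos: [0.5289, -0.256, 0.0813]
ee_rot: [-3.141, 0.003, 2.969]
wrist_force: [-2.7, 3.2, 11.0]
width: 0.0141
```

Call:
play_rows(rows=[[0.5, [-0.03, 0.05, -0.05], [0, 0, 0]], [0.5, [-0.03, 0.05, -0.1], [0, 0, 0]], [0.5, [-0.03, 0.05, -0.1], [0, 0, 0]], [0.5, [-0.03, 0.05, -0.1], [0, 0, 0]]])

```text
time: 15.77
tool_pos: [0.5289, -0.2559, 0.081]
ee_rot: [-3.14, 0.004, 2.969]
wrist_force: [-3.1, 1.9, 11.9]
width: 0.0137
```

Call:
play_rows(rows=[[0.5, [0, 0, 0], [0, 0, -0.06]], [0.5, [0, 0, 0], [0, 0, -0.12]], [0.5, [0, 0, 0], [0, 0, -0.18]], [0.5, [0, 0, 0], [0, 0, -0.24]], [0.5, [0, 0, 0], [0, 0, -0.3]], [0.5, [0, 0, 0], [0, 0, -0.3]]])

```text
time: 16.27
tool_pos: [0.5297, -0.257, 0.0812]
ee_rot: [-3.14, 0.007, 2.667]
wrist_force: [-1.0, -0.5, 11.0]
width: 0.0139
```

```bash
python3 - <<'E'
from h import *
o=get_obs(); print(o["tool_pos"],o["ee_rot"],o["wrist_force"],o["wrist_torque"],o["width"])
s=snapshot("wrist"); cv2.imwrite("pics/w6.png",s["pixels"][:,:,::-1])
h=cv2.cvtColor(s["pixels"],cv2.COLOR_RGB2HSV); m=(h[...,2]<60)&(h[...,1]<100); m[:15]=0;m[200:]=0;m[:,:250]=0;m[:,400:]=0
for r in (20,60,100,140,170): u=np.nonzero(m[r])[0]; print(r,u.min() if len(u) else 0,u.max() if len(u) else 0)
E
```

```text
[ 0.52970628 -0.256977    0.0812255 ] [-3.13999372  0.00689239  2.66666373] [-1.00215815 -0.48862308 11.04277641] [ 0.0221378   0.52417871 -0.02676076] 0.013909510981727468
20 298 339
60 298 338
100 299 338
140 299 337
170 299 339
```

Call:
play_rows(rows=[[0.5, [0, 0, -0.03], [0, 0, -0.09]], [0.5, [0, 0, -0.03], [0, 0, -0.18]], [0.5, [0, 0, -0.03], [0, 0, -0.27]], [0.5, [0, 0, -0.03], [0, 0, -0.36]], [0.5, [0, 0, -0.03], [0, 0, -0.45]], [0.5, [0, 0, -0.03], [0, 0, -0.54]], [0.5, [0, 0, -0.03], [0, 0, -0.63]], [0.5, [0, 0, -0.03], [0, 0, -0.7]]])

```text
time: 16.98
tool_pos: [0.5295, -0.2578, 0.0813]
ee_rot: [3.139, 0.008, 1.965]
wrist_force: [-1.9, -1.4, 11.9]
width: 0.0139
```

Call:
play_rows(rows=[[0.5, [0, 0, 0], [0, 0, -0.09]], [0.5, [0, 0, 0], [0, 0, -0.18]], [0.5, [0, 0, 0], [0, 0, -0.27]], [0.5, [0, 0, 0], [0, 0, -0.36]], [0.5, [0, 0, 0], [0, 0, -0.45]], [0.5, [0, 0, 0], [0, 0, -0.52]], [0.5, [0, 0, 0], [0, 0, -0.54]], [0.5, [0, 0, 0], [0, 0, -0.54]]])

```text
time: 17.65
tool_pos: [0.5295, -0.2577, 0.0813]
ee_rot: [3.136, 0.005, 1.428]
wrist_force: [-2.3, -1.1, 11.4]
width: 0.0141
```

```bash
python3 - <<'E'
from h import *
o=get_obs(); print(o["tool_pos"],o["ee_rot"],o["wrist_force"],o["wrist_torque"],o["width"],"turn left",1.3988-o["ee_rot"][2])
s=snapshot("wrist"); cv2.imwrite("pics/w6.png",s["pixels"][:,:,::-1])
E
```

```text
[ 0.52951792 -0.25765265  0.08133072] [3.13560238 0.00516459 1.42784224] [-2.25170703 -1.13764656 11.38370908] [-0.24808013  0.74463192  0.05251223] 0.01409065196438629 turn left -0.02904224022746371
```

View pics/w6.png

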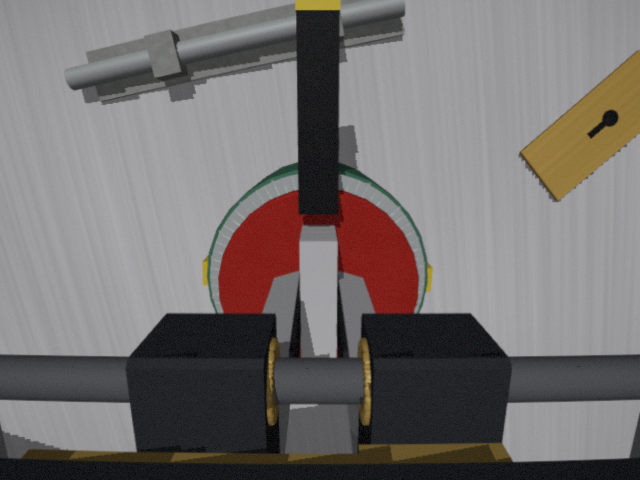

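Call:
play_rows(rows=[[0.5, [0, 0, 0], [0, 0, -0.03]], [0.5, [0, 0, 0], [0, 0, -0.03]], [0.5, [0, 0, 0.1], [0, 0, -0.03]], [0.5, [0, 0, 0.2], [0, 0, -0.03]], [0.5, [0, 0, 0.3], [0, 0, -0.03]], [0.5, [0, 0, 0.4], [0, 0, -0.03]], [0.5, [0, 0, 0.5], [0, 0, -0.03]], [0.5, [0, 0, 0.5], [0, 0, -0.03]]])

```text
time: 18.37
tool_pos: [0.5294, -0.2576, 0.0851]
ee_rot: [3.136, 0.005, 1.398]
wrist_force: [-2.4, -1.9, 8.7]
width: 0.0135
```

Call:
play_rows(rows=[[0.5, [0, 0, 0.1], [0, 0, 0]], [0.5, [0, 0, 0.15], [0, 0, 0]], [0.5, [0, 0, 0.15], [0, 0, 0]], [3, [0, 0, 0.15], [0, 0, 0]], [6, [0, 0, 0.15], [0, 0, 0]], [9, [0, 0, 0.15], [0, 0, 0]], [9, [0, 0, 0.15], [0, 0, 0]], [9, [0, 0, 0.15], [0, 0, 0]]])

```text
time: 19.03
tool_pos: [0.5279, -0.2551, 0.0838]
ee_rot: [-3.141, -0.0, 1.399]
wrist_force: [-1.2, -0.5, 2.4]
width: 0.0439
```

Call:
play_rows(rows=[[9, [0, 0, 0], [0, 0, 0]], [9, [0, 0, 0], [0, 0, 0]], [9, [0, 0, 2], [0, 0, 0]], [9, [0, 0, 5], [0, 0, 0]], [9, [0, 0, 8], [0, 0, 0]], [9, [0, 0, 10], [0, 0, 0]], [9, [-3, 0, 10], [0, 0, 0]], [9, [-3, 0, 10], [0, 0, 0]]])

```text
time: 19.7
tool_pos: [0.4953, -0.2551, 0.1848]
ee_rot: [-3.14, 0.001, 1.398]
wrist_force: [-0.1, -0.3, -0.2]
width: 0.0898
```

```bash
python3 - <<'E'
from h import *
o=get_obs(); print(o["tool_pos"],o["ee_rot"],o["wrist_force"],o["width"])
s=snapshot("wrist"); c=np.array([.530,-.2556]); v=s["pixels"][:,:,::-1].copy()
a=-.172+np.pi/2
def P(x,y,z): k,q=np.cos(a-np.pi),np.sin(a-np.pi); return [c[0]+k*x-q*y,c[1]+q*x+k*y,z+.061]
uv=px(s,[P(*p) for p in [(.03,.007,.0525),(.03,-.007,.0525),(-.03,-.007,.0525),(-.03,.007,.0525),(-.125,.008,.036),(-.125,-.008,.036)]])
for p in uv: cv2.circle(v,tuple(int(round(t)) for t in p),3,(255,255,0),1)
t=snapshot("top")["pixels"][190:300,380:520,::-1]; f=snapshot("scene")["pixels"][150:250,270:400,::-1]
cv2.imwrite("pics/w7.png",np.hstack([cv2.resize(v,(400,300)),np.vstack([cv2.resize(t,(380,300)),cv2.resize(f,(380,290))])[:300]]) if 0 else np.vstack([np.hstack([cv2.resize(v,(400,300)),cv2.resize(t,(400,300))]),np.hstack([cv2.resize(f,(400,300)),np.zeros((300,400,3),np.uint8)])]))
E
```

```text
[ 0.49534321 -0.25511546  0.18478038] [-3.14019663e+00  8.27963538e-04  1.39790273e+00] [-0.06352567 -0.34691184 -0.23586523] 0.08976011402731916
```

View pics/w7.png

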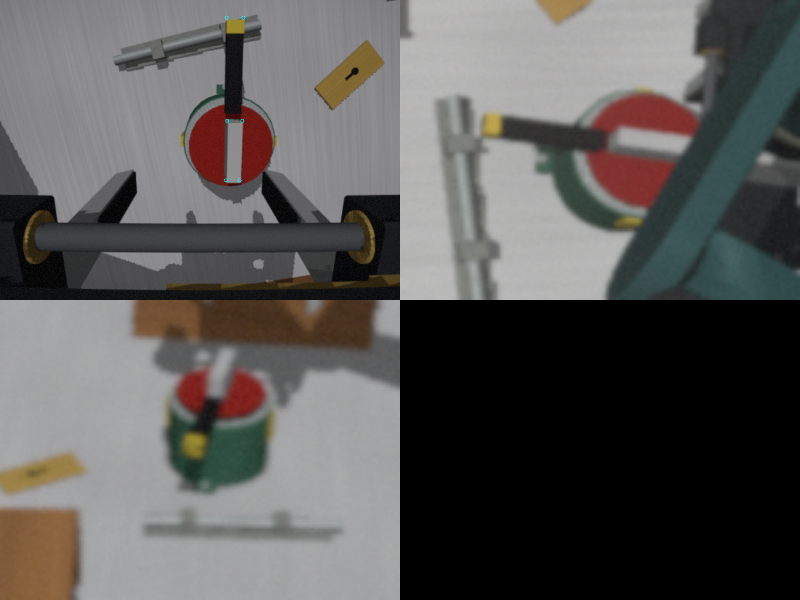

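```bash
python3 -c "
from bench import *
print(close_job())"
```

```text
the job is handed in; nothing more can be done
None
```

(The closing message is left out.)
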